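# Feel for the die-release notch and press the key

## Robot

A 6-joint arm with a two-finger parallel gripper is mounted at the origin on the work surface. World frame = base frame: x ahead of the robot, y to its left, z up, the work surface at z = 0. Lengths are in m, angles in degrees, forces in N, time in s.
With the tool pointing down it reaches from about 0.35 to 0.875 m from the base axis. Payload 4.2 kg.
Tool frame: the origin (TCP) lies midway between the tips of the shut fingers; the grasp point (between the pads) lies 19 mm behind it; z points along the fingers, y is the direction in which the jaws open and shut (so a half turn about z gives the same grasp; the last joint's range is limited). The gripper opens to 87 mm and grips with 3 to 60 N. Pads are 19 mm wide; open, the fingers measure 117 mm over their backs; the gripper's body (75 mm by 190 mm) begins 51 mm behind the grasp point.
Start: joints at [81.853, 22.042, 0.453, 0, -68.411, -14.817], TCP at [0.244, 0.575, 0.223] pointing down, gripper open.
Joint ranges: [-179.83, 179.83], [-69.29, 118.12], [-61.27, 80.66], [-181.25, 117.63], [-171.15, -9.14], [-177.46, 177.46]. Speed limits (degrees/s): [159.86, 159.86, 180, 180, 180, 180].

## Interface

Orientations are given as a 3x3 rotation matrix whose columns are the frame's x, y, z axes.
In Python, from station import r gives the robot as it stands.
- The arm moves only by the tool play_rows, never from a script. Its argument "commands" is a list that holds one entry, the list of rows, each a list of 7 numbers: the shift along the world's x, y, z in m, then the turn, a rotation vector about the world's x, y, z in rad, then the closure, from 0 (fully open) to 1 (shut). A call has 1 to 5 rows; each row is the pose to reach, as a shift and turn from the pose commanded when the call began; what a row does not reach only later rows make up. A row lasts 1/10 s, in which the tool goes at most 50 mm and 8.59 degrees, less where a joint would pass 70% of its speed; a pose out of reach is approached as far as the arm can. A call with a gripper value outside its range is refused whole. The fingers move at their own pace and stop on an object; the grip force is fixed at half the most. Time passes only in rows, so rows that repeat a pose let the fingers close. It gives the time, the measured TCP pose, the force and the opening at its end, in the units of the state.
- r.sense(): the state, without advancing time (a new reading comes with each control period).
- r.capture(name): name is "scene" or "top" or "wrist"; returns a dict with "image" (420x560x3 uint8, red, green, blue), "range_z" (420x560 float32, m along the optical axis (not along the pixel's ray), 0 where there is no reading), "intrinsics" (3x3 intrinsics, pixels), "extrinsics" (4x4, takes a point from camera to world coordinates); the wrist camera has in their place "mount" (4x4, takes a point from camera to tool coordinates, whose origin is the TCP and whose axes are the flange's). Camera axes: x right, y up, looking along -z (the intrinsics and any distortion apply to the point x, -y, -z); pixel columns grow to the right and rows downward; lengths in m; the calibration is good to about 2 mm. A picture is of the moment at which its call begins: read the wrist's pose just before it.
- r.finish_job(): hands the job in, once; it reports no verdict.
The state is a dict: "time_s": time; "joints": joint angles; "joint_velocities": joint speeds; "effort": joint torques, N m; "tcp_pos": TCP position; "ee_rot": TCP orientation; "wrist_force": force on the tool from outside, world axes, zero at the start; "moment": the same for the moment, N m; "gripper_width": opening from 0.0 (shut) to 1.0 (fully open).
Only numpy, scipy, OpenCV 4.12 (cv2) and the standard library are available. Lean on these libraries where they do the work, as an engineer would, in place of code of your own. Each camera call takes 0.05 s, during which the arm holds its last target. There are 200 camera calls.

## Task

With closed fingertips, touch the top edge of the aluminium gauge bar at its yellow mark, then slide along that edge away from the mark, lightly and in contact, until you find the notch in it. Press the black release key inside the notch fully down so that it stays down and frees the brass stamping die, then move clear. Pick nothing up, do not lean hard on the fixture, and leave the die, the spacer and the other things on the bench where they are.

Things in the scene. Friction and masses are not known exactly. Their poses are not given: they have to be found in the camera images.
- bed: Steel die-setting bed fixed to the bench, 200 (x) x 340 (y) x 12 mm; origin at the centre of its underside, z up. Along its y axis stands the aluminium gauge bar, 22 mm thick, centred at x = +35 mm, top edge at z = 62 mm. Two grey clamps (50 x 35 mm, 76 mm high) at x = 35, y = -137.5 and +137.5 mm hold it; its ends stick out beyond them to 265 mm at most.
- edge_start (a point): Yellow mark, 20 mm long, at the -y end of the bar's top edge. The point is on the edge, mid-thickness, at bed x = 35, y = -105, z = 62 mm, 15 mm from the clamp's face; its axes are the bed's. Sweep along +y: the edge is flat and rigid but for one notch, 44 mm long in y, open above, in front and behind, whose centre lies 95 to 190 mm from here, elsewhere each time.
- edge_end (a point): Far end of the open top edge, where the bar enters the clamp at the +y end: bed x = 35, y = +120, z = 62 mm, mid-thickness.
- key (a joint): Black release key filling the notch's floor: how far it is pressed straight down, 0 (up, its top 18 mm below the bar's top edge) to 0.008 m (fully down, 26 mm below). Its top is 20 x 42 mm. It moves with about 4 N of friction, has no spring and stays where it is left. As it goes down an orange tongue at the bar's foot draws back off the die.
- die: Loose brass stamping die, 60 (x) x 90 (y) x 12 mm, 0.5 kg, lying on the bed in front (-x side) of the bar; origin at the centre of its underside. Leave alone.
- spacer: Loose dark steel block, 24 x 34 x 16 mm, lying on the bed beside the die; origin at the centre of its underside. Leave alone.
- foil_roll: Loose gold foil roll standing on end, 68 mm across, 60 mm high; origin at the centre of its underside. Leave alone.
- jar: Loose grey jar with red cap, 60 mm across, 80 mm high; origin at the centre of its underside. Leave alone.
- screwdriver: Loose screwdriver with red handle, lying on the bench along its x axis, under 250 mm long; origin under its middle. Leave alone.
- wrench: Loose steel wrench, lying on the bench along its x axis, under 250 mm long; origin under its middle. Leave alone.

How it is judged (in metres and radians):
On the way, in this order (a step that is already met when the one before it is completed fails the run):
1. a fingertip touches the top edge at the yellow mark (within 25 mm of it along the bar) (contact force between the fingers and bed above 0.3 N and y of the grasp point in the frame of edge_start between -0.025 and 0.025 m and x of the grasp point in the frame of edge_start between -0.03 and 0.03 m and z of the grasp point in the frame of edge_start below 0.05 m).
2. it slides on along the edge: it touches the bar 30 to 65 mm past the mark (contact force between the fingers and bed above 0.3 N and y of the grasp point in the frame of edge_start between 0.03 and 0.065 m and x of the grasp point in the frame of edge_start between -0.03 and 0.03 m and z of the grasp point in the frame of edge_start below 0.05 m).
3. the key in the notch is pressed fully down (value of joint key above 0.0068 m), for 0.1 s.
At the end, for the whole second after the job is handed in: The key is down by at least 6.5 of its 8 mm and stays there; the die, the spacer and the other loose things are within 20 mm of where they began, at rest (value of joint key above 0.0065 m and distance of each of die, spacer, foil_roll, jar, screwdriver, wrench from where it was at the start of the episode below 0.02 m and linear speed of die below 0.02 m/s); the robot touches nothing.
It fails at once if the fingers lean on the fixture with more than 40 N (contact force between the fingers and bed above 40 N).
It fails at once if the die or the spacer is lifted, carried or shoved (more than 20 mm) (distance of any of die, spacer from where it was at the start of the episode above 0.02 m).
It fails at once if another loose thing is moved by more than 20 mm (distance of any of foil_roll, jar, screwdriver, wrench from where it was at the start of the episode above 0.02 m).
It also fails if it takes over 61 s, if anything falls off the work surface, if the arm or the gripper's body presses on something with over 40 N, if the wrist force passes 120 N, or if a joint passes its speed limit or range.

## Working session

There is one attempt and no reset: what is moved stays moved. The work goes in short steps, Python scripts to look and compute and a tool call to move; the robot and the scene stay as the last step left them, time stands still between calls to the robot, and variables do not carry over. Pictures are saved under pics/ and viewed, about 8 in all and at most 12, crops included, and the job is handed in when it is done.

Besides the shell and the picture viewer there is one more tool, called after "Call:" by a JSON object that holds its "op" and its "data", one argument or row to a line. play_rows: Moves the arm, as the interface text tells. Its arguments: {"type":"object","properties":{"commands":{"type":"array","items":{"type":"array","items":{"type":"array","items":{"type":"number"}}}}},"required":["commands"]}

```bash
mkdir -p pics
cat > h.py <<'E'
import numpy as np, cv2
from station import r
def cloud(d):
    K=np.array(d["intrinsics"]);z=d["range_z"];h,w=z.shape
    u,v=np.meshgrid(np.arange(w),np.arange(h))
    x=(u-K[0,2])/K[0,0]*z; y=(v-K[1,2])/K[1,1]*z
    P=np.stack([x,-y,-z,np.ones_like(z)],-1)
    return (P@np.array(d["extrinsics"]).T)[...,:3]
E
python3 - <<'E'
from h import *
ims=[]
for n in("top","scene"):
    d=r.capture(n); np.savez(n,**{k:np.array(v) for k,v in d.items()})
    cv2.imwrite(f"pics/{n}.png",cv2.cvtColor(d["image"],cv2.COLOR_RGB2BGR))
    print(n,d.keys(),np.array(d["extrinsics"]).round(3).tolist())
print(r.sense())
E
```

```text
top dict_keys(['image', 'range_z', 'intrinsics', 'extrinsics']) [[-0.016, 0.991, -0.13, 0.386], [-1.0, -0.017, -0.002, -0.023], [-0.004, 0.13, 0.992, 1.086], [0.0, 0.0, 0.0, 1.0]]
scene dict_keys(['image', 'range_z', 'intrinsics', 'extrinsics']) [[0.443, -0.741, 0.504, 1.033], [0.896, 0.356, -0.264, -0.283], [0.016, 0.569, 0.822, 0.913], [0.0, 0.0, 0.0, 1.0]]
{'time_s': 0.1, 'joints': array([ 8.18535448e+01,  2.20846401e+01,  3.88674640e-01, -2.46637715e-02,
       -6.84106270e+01, -1.48158277e+01]), 'joint_velocities': array([ 0.02695334, -0.14660391,  0.21981506,  0.06919851, -0.09352785,
        0.03298831]), 'effort': array([-1.09352230e-03, -3.91692567e+01,  1.87934089e+01,  4.23193529e+00,
        1.34457907e-02, -7.27017687e-05]), 'tcp_pos': array([0.24361441, 0.5749934 , 0.22159603]), 'ee_rot': array([[ 9.20699948e-01, -3.90270638e-01, -6.59845484e-04],
       [-3.90271186e-01, -9.20698222e-01, -1.78486520e-03],
       [ 8.90619151e-05,  1.90084397e-03, -9.99998189e-01]]), 'wrist_force': array([-0.65240236, -0.55873669,  0.27256833]), 'moment': array([ 0.01167195, -0.06459045,  0.0325149 ]), 'gripper_width': 0.9937622729718504}
```

View pics/top.png

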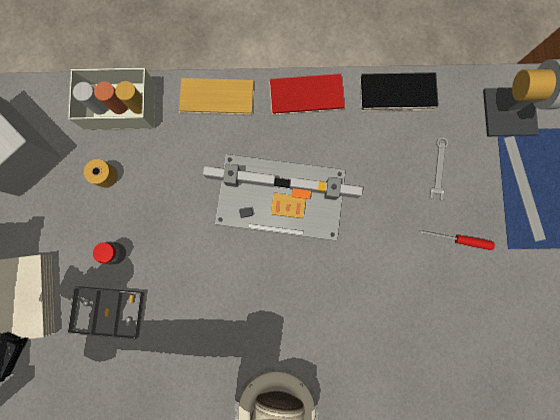

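View pics/scene.png

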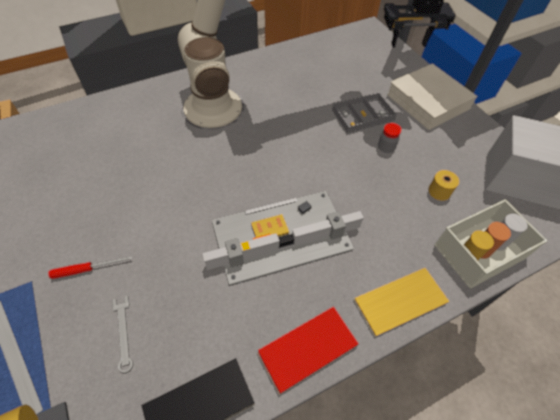

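The top view shows the bar running from (205,172) to (362,191), with the yellow mark at about (322,186). The dark notch with the key is at about (282,182), and the clamps are at (231,174) and (334,187). The die and spacer lie on the robot side. The scene view shows the same layout.

Run:
```python
from h import *
for n,(x0,x1,y0,y1) in {"top":(195,370,150,245),"scene":(200,370,190,285)}.items():
    d=dict(np.load(n+".npz")); P=cloud(d); im=d["image"]
    hsv=cv2.cvtColor(im,cv2.COLOR_RGB2HSV); roi=np.zeros(im.shape[:2],bool); roi[y0:y1,x0:x1]=1
    z=P[...,2]; print(n,"bench z",np.median(z[300:330,400:450]) if n=="top" else np.median(z[150:180,60:150]))
    b=roi&(z>.056)&(z<.068); Q=P[b]
    l=cv2.fitLine(Q[:,:2].astype(np.float32),cv2.DIST_HUBER,0,.001,.001).ravel(); l=l if l[1]>0 else np.r_[-l[:2],l[2:]]
    print("bar",b.sum(),l,"z",np.median(Q[:,2]),"ang",np.degrees(np.arctan2(l[1],l[0])))
    rel=lambda p:((p[:,:2]-l[2:])@l[:2])
    cl=roi&(z>.071)&(z<.082); s=rel(P[cl]); 
    for k in(s<0,s>0): print("clamp",k.sum(),P[cl][k].mean(0), s[k].mean())
    y=b&(hsv[...,0]>18)&(hsv[...,0]<32)&(hsv[...,1]>120); print("yellow",y.sum(),P[y].mean(0),rel(P[y]).mean())
    dx=np.abs((P[...,0]-l[2])*l[1]-(P[...,1]-l[3])*l[0])
    k=roi&(hsv[...,2]<60)&(dx<.014)&(z>.025)
    print("key",k.sum(),np.median(P[k],0),np.percentile(rel(P[k]),[5,50,95]))
    print("bar s range",np.percentile(rel(Q),[0,100]))
    s_=(P[...,:2]-l[2:])@l[:2]
    for t in np.arange(-.14,.14,.01):
        m=roi&(abs(s_-t)<.005)&(dx<.008)
        print(round(t,3),m.sum(),np.round(np.median(z[m]),4),end="; ")
    print()
```

```text
top bench z 0.0016618809853327088
bar 1057 [ 0.1491033   0.9888216   0.599035   -0.02637444] z 0.06310769582022102 ang 81.42503
clamp 137 [ 0.57774007 -0.16206768  0.07335454] -0.13735155369053625
clamp 124 [0.6210888  0.10735679 0.07336323] 0.13552462310958957
yellow 67 [ 0.58282499 -0.13199717  0.06315632] -0.10685900352214489
key 121 [ 0.59804562 -0.0244439   0.04455397] [-0.01880755  0.00089212  0.02036337]
bar s range [-0.21296939  0.21166234]
-0.14 22 0.0766; -0.13 23 0.0716; -0.12 23 0.0662; -0.11 21 0.0639; -0.1 22 0.0629; -0.09 23 0.0628; -0.08 22 0.0628; -0.07 23 0.0633; -0.06 21 0.0636; -0.05 22 0.0634; -0.04 23 0.0632; -0.03 20 0.0634; -0.02 24 0.0465; -0.01 23 0.045; 0.0 21 0.0446; 0.01 24 0.0446; 0.02 25 0.0476; 0.03 24 0.0637; 0.04 23 0.0637; 0.05 22 0.0639; 0.06 23 0.0635; 0.07 21 0.0624; 0.08 24 0.0622; 0.09 20 0.0631; 0.1 23 0.0637; 0.11 21 0.0623; 0.12 26 0.0675; 0.13 25 0.0731; 0.14 19 0.0768; 
scene bench z -0.0005106649427881194
bar 1164 [ 0.14802441  0.9889837   0.6009542  -0.03447036] z 0.062070878788217376 ang 81.48754
clamp 74 [ 0.5801538  -0.15970586  0.07339497] -0.12693482257146257
clamp 82 [0.62133406 0.1108293  0.07322695] 0.14671571471086542
yellow 57 [ 0.58464585 -0.13027059  0.06239816] -0.09715889167178862
key 120 [ 0.60694764 -0.02485076  0.04315459] [-0.00636824  0.0100918   0.02669346]
bar s range [-0.20298057  0.22252884]
-0.14 26 0.0699; -0.13 28 0.0748; -0.12 25 0.0712; -0.11 26 0.0669; -0.1 41 0.0614; -0.09 32 0.0618; -0.08 29 0.0619; -0.07 30 0.0619; -0.06 30 0.0611; -0.05 34 0.061; -0.04 28 0.0614; -0.03 32 0.061; -0.02 34 0.0613; -0.01 29 0.0428; 0.0 37 0.0424; 0.01 36 0.0427; 0.02 32 0.0443; 0.03 45 0.045; 0.04 25 0.0621; 0.05 30 0.0613; 0.06 26 0.0618; 0.07 32 0.0612; 0.08 25 0.0616; 0.09 28 0.0617; 0.1 32 0.0611; 0.11 23 0.0621; 0.12 26 0.0609; 0.13 35 0.0633; 0.14 23 0.0711;
```

Call:
{"op": "play_rows", "data": {
  "commands": [
    [[0.02,-0.042,0,0,0,-0.13,1],[0.04,-0.084,0,0,0,-0.26,1],[0.06,-0.126,0,0,0,-0.39,1],[0.08,-0.168,0,0,0,-0.52,1],[0.1,-0.21,0,0,0,-0.65,1]]
  ]
}}

```text
time_s: 0.6
tcp_pos: [0.3441, 0.3635, 0.2222]
ee_rot: [[0.493, -0.87, -0.0], [-0.87, -0.493, -0.001], [0.0, 0.001, -1.0]]
wrist_force: [0.9, -0.3, 0.5]
gripper_width: 0.632
```

Call:
{"op": "play_rows", "data": {
  "commands": [
    [[0.02,-0.042,0,0,0,-0.13,1],[0.04,-0.084,0,0,0,-0.26,1],[0.06,-0.126,0,0,0,-0.39,1],[0.08,-0.168,0,0,0,-0.52,1],[0.1,-0.21,0,0,0,-0.65,1]]
  ]
}}

```text
time_s: 1.1
tcp_pos: [0.444, 0.1536, 0.2225]
ee_rot: [[-0.135, -0.991, -0.0], [-0.991, 0.135, 0.0], [-0.0, 0.0, -1.0]]
wrist_force: [1.3, 0.5, -0.3]
gripper_width: 0.175
```

Call:
{"op": "play_rows", "data": {
  "commands": [
    [[0.02,-0.042,0,0,0,0,1],[0.04,-0.084,0,0,0,0,1],[0.06,-0.126,0,0,0,0,1],[0.08,-0.168,0,0,0,0,1],[0.1,-0.21,0,0,0,0,1]]
  ]
}}

```text
time_s: 1.6
tcp_pos: [0.5441, -0.0564, 0.2222]
ee_rot: [[-0.13, -0.992, -0.001], [-0.992, 0.13, 0.0], [-0.0, 0.001, -1.0]]
wrist_force: [0.9, 1.0, 0.6]
gripper_width: 0.004
```

Run:
```python
from h import *
s=r.sense();print(s)
y=s["ee_rot"][:,1];print("yaw y",np.degrees(np.arctan2(y[1],y[0])))
```

```text
{'time_s': 1.6, 'joints': array([ 1.10562954e+01,  1.44861568e+01, -1.05946998e+01, -1.60328044e-02,
       -6.49489919e+01, -1.85035699e+01]), 'joint_velocities': array([-50.78564506,  22.71871969,  30.50168232,   0.09072593,
        -7.28395626,  50.47974827]), 'effort': array([ 2.02130176e+00, -3.43747008e+01,  1.66236359e+01,  4.03378218e+00,
       -1.94032188e-02, -5.76788262e-01]), 'tcp_pos': array([ 0.54407788, -0.05643003,  0.22223863]), 'ee_rot': array([[-1.29731348e-01, -9.91549022e-01, -5.59885278e-04],
       [-9.91549178e-01,  1.29731284e-01,  1.48894901e-04],
       [-7.50019575e-05,  5.74470124e-04, -9.99999832e-01]]), 'wrist_force': array([0.92306184, 1.02829333, 0.61651828]), 'moment': array([ 0.18288298, -0.1805627 , -0.01243683]), 'gripper_width': 0.00400597835914917}
yaw y 172.54593424658654
```

Call:
{"op": "play_rows", "data": {
  "commands": [
    [[0.013,-0.025,-0.03,0,0,-0.01,1],[0.026,-0.05,-0.06,0,0,-0.018,1],[0.039,-0.075,-0.09,0,0,-0.018,1],[0.039,-0.075,-0.12,0,0,-0.018,1],[0.039,-0.075,-0.12,0,0,-0.018,1]]
  ]
}}

```text
time_s: 2.1
tcp_pos: [0.5791, -0.1302, 0.0973]
ee_rot: [[-0.15, -0.989, -0.011], [-0.989, 0.15, 0.001], [0.001, 0.011, -1.0]]
wrist_force: [-1.1, 0.6, 0.6]
gripper_width: 0.006
```

Run:
```python
from h import *
s=r.sense();print(s["tcp_pos"],s["wrist_force"],s["ee_rot"].round(4).tolist())
d=r.capture("wrist")
cv2.imwrite("pics/w1.png",cv2.cvtColor(d["image"],cv2.COLOR_RGB2BGR))
T=np.eye(4);T[:3,:3]=s["ee_rot"];T[:3,3]=s["tcp_pos"]
d["extrinsics"]=T@np.array(d["mount"]);P=cloud(d);im=d["image"]
z=P[...,2];hsv=cv2.cvtColor(im,cv2.COLOR_RGB2HSV)
b=(z>.055)&(z<.067)&(P[...,1]<.11)&(P[...,0]>.5)&(P[...,1]>-.25)
Q=P[b];print(b.sum())
l=cv2.fitLine(Q[:,:2].astype(np.float32),cv2.DIST_HUBER,0,.001,.001).ravel();print(l,np.median(Q[:,2]))
y=b&(hsv[...,0]>18)&(hsv[...,0]<32)&(hsv[...,1]>120);print("yellow",y.sum(),P[y].mean(0))
k=(hsv[...,2]<60)&(z>.035)&(z<.052)&(abs(P[...,0]-.6)<.03)&(abs(P[...,1]+.025)<.04);print("key",k.sum(),P[k].mean(0),P[k].min(0),P[k].max(0))
```

```text
[ 0.5790677  -0.13016838  0.09726539] [-1.0724122   0.58206625  0.5584136 ] [[-0.1502, -0.9886, -0.0114], [-0.9887, 0.1502, 0.0009], [0.0008, 0.0114, -0.9999]]
3865
[ 0.14497256  0.9894357   0.57239217 -0.1946874 ] 0.061912632800904116
yellow 507 [ 0.58133747 -0.132804    0.06217712]<stdin>:12: RuntimeWarning: Mean of empty slice.
  ret = um.true_divide(
Traceback (most recent call last):
ValueError: zero-size array to reduction operation minimum which has no identity
```

View pics/w1.png

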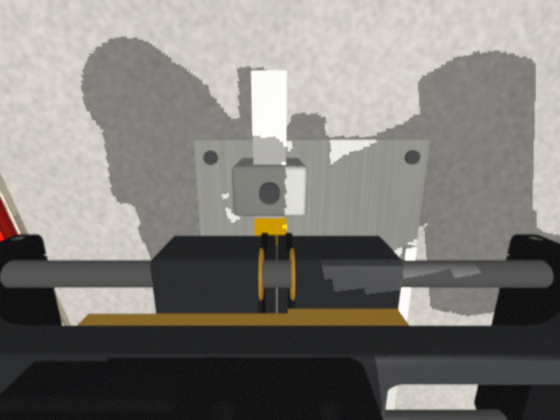

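The wrist view shows the yellow mark at (270,225) and the bar centred at column 269. The closed fingers are just above the bar and in line with it, and the clamp is behind at (270,188).

Call:
{"op": "play_rows", "data": {
  "commands": [
    [[0,0.004,-0.015,0,0,0,1],[0,0.004,-0.03,0,0,0,1],[0,0.004,-0.034,0,0,0,1],[0,0.004,-0.034,0,0,0,1],[0,0.004,-0.034,0,0,0,1]]
  ]
}}

```text
time_s: 2.65
tcp_pos: [0.5839, -0.1253, 0.0702]
ee_rot: [[-0.147, -0.989, 0.003], [-0.989, 0.147, -0.0], [-0.0, -0.003, -1.0]]
wrist_force: [-0.4, 0.5, -0.7]
gripper_width: 0.003
```

Call:
{"op": "play_rows", "data": {
  "commands": [
    [[0,0,-0.002,0,0,0,1],[0,0,-0.004,0,0,0,1],[0,0,-0.005,0,0,0,1],[0,0,-0.006,0,0,0,1],[0,0,-0.006,0,0,0,1]]
  ]
}}

```text
time_s: 3.15
tcp_pos: [0.5828, -0.1256, 0.0625]
ee_rot: [[-0.147, -0.989, -0.0], [-0.989, 0.147, -0.0], [0.0, 0.0, -1.0]]
wrist_force: [0.7, -0.3, 0.1]
gripper_width: 0.006
```

Call:
{"op": "play_rows", "data": {
  "commands": [
    [[0,0,-0.0005,0,0,0,1],[0,0,-0.001,0,0,0,1],[0,0,-0.001,0,0,0,1]]
  ]
}}

```text
time_s: 3.45
tcp_pos: [0.5829, -0.1256, 0.0624]
ee_rot: [[-0.147, -0.989, 0.0], [-0.989, 0.147, -0.0], [0.0, -0.0, -1.0]]
wrist_force: [-3.1, 0.9, 4.8]
gripper_width: 0.002
```

Call:
{"op": "play_rows", "data": {
  "commands": [
    [[0.0007,0.005,0,0,0,0,1],[0.0015,0.01,0,0,0,0,1],[0.0022,0.015,0,0,0,0,1],[0.003,0.02,0,0,0,0,1],[0.0037,0.025,0,0,0,0,1]]
  ]
}}

```text
time_s: 3.95
tcp_pos: [0.5873, -0.1008, 0.0624]
ee_rot: [[-0.147, -0.989, 0.002], [-0.989, 0.147, -0.001], [0.001, -0.002, -1.0]]
wrist_force: [-0.9, -3.7, 5.7]
gripper_width: 0.004
```

Call:
{"op": "play_rows", "data": {
  "commands": [
    [[0.0007,0.005,0,0,0,0,1],[0.0015,0.01,0,0,0,0,1],[0.0022,0.015,0,0,0,0,1],[0.0022,0.015,0,0,0,0,1]]
  ]
}}

```text
time_s: 4.35
tcp_pos: [0.5897, -0.0852, 0.0625]
ee_rot: [[-0.146, -0.989, 0.002], [-0.989, 0.146, -0.001], [0.0, -0.002, -1.0]]
wrist_force: [-0.6, -1.3, 7.0]
gripper_width: 0.008
```

Call:
{"op": "play_rows", "data": {
  "commands": [
    [[0.0007,0.005,0,0,0,0,1],[0.0015,0.01,0,0,0,0,1],[0.0022,0.015,0,0,0,0,1],[0.003,0.02,0,0,0,0,1],[0.0037,0.025,0,0,0,0,1]]
  ]
}}

```text
time_s: 4.85
tcp_pos: [0.5931, -0.0608, 0.0624]
ee_rot: [[-0.147, -0.989, 0.001], [-0.989, 0.147, -0.001], [0.001, -0.002, -1.0]]
wrist_force: [-0.9, -4.4, 6.0]
gripper_width: 0.009
```

Call:
{"op": "play_rows", "data": {
  "commands": [
    [[0.0007,0.005,0,0,0,0,1],[0.0012,0.008,0,0,0,0,1],[0.0016,0.011,0,0,0,0,1],[0.002,0.014,0,0,0,0,1]]
  ]
}}

```text
time_s: 5.25
tcp_pos: [0.595, -0.0469, 0.0624]
ee_rot: [[-0.147, -0.989, 0.001], [-0.989, 0.147, -0.001], [0.001, -0.001, -1.0]]
wrist_force: [-0.2, -3.9, 5.5]
gripper_width: 0.005
```

Still on the flat, with light contact. The notch should start soon.

Call:
{"op": "play_rows", "data": {
  "commands": [
    [[0.0004,0.003,0,0,0,0,1],[0.0009,0.006,0,0,0,0,1]]
  ]
}}

```text
time_s: 5.45
tcp_pos: [0.5959, -0.0409, 0.0623]
ee_rot: [[-0.147, -0.989, 0.001], [-0.989, 0.147, -0.001], [0.001, -0.001, -1.0]]
wrist_force: [-0.9, -3.5, 5.1]
gripper_width: 0.003
```

Call:
{"op": "play_rows", "data": {
  "commands": [
    [[0.0004,0.003,0,0,0,0,1],[0.0009,0.006,0,0,0,0,1]]
  ]
}}

```text
time_s: 5.65
tcp_pos: [0.5962, -0.0339, 0.0613]
ee_rot: [[-0.148, -0.989, 0.0], [-0.989, 0.148, 0.001], [-0.001, 0.0, -1.0]]
wrist_force: [0.6, 0.4, -0.0]
gripper_width: -0.0
```

Call:
{"op": "play_rows", "data": {
  "commands": [
    [[0.0004,0.003,0,0,0,0,1],[0.0004,0.003,0,0,0,0,1]]
  ]
}}

```text
time_s: 5.85
tcp_pos: [0.5963, -0.0307, 0.0609]
ee_rot: [[-0.147, -0.989, -0.001], [-0.989, 0.147, 0.0], [-0.0, 0.001, -1.0]]
wrist_force: [-0.0, -1.1, 0.4]
gripper_width: 0.004
```

The force vanished and z dropped, so this is the notch. Next I'll centre over the key and descend.

Call:
{"op": "play_rows", "data": {
  "commands": [
    [[0.001,0.005,0,0,0,0,1],[0.001,0.005,-0.004,0,0,0,1],[0.001,0.005,-0.009,0,0,0,1],[0.001,0.005,-0.013,0,0,0,1],[0.001,0.005,-0.013,0,0,0,1]]
  ]
}}

```text
time_s: 6.35
tcp_pos: [0.5969, -0.0267, 0.0475]
ee_rot: [[-0.148, -0.989, -0.002], [-0.989, 0.148, -0.0], [0.001, 0.002, -1.0]]
wrist_force: [0.9, 0.5, 0.1]
gripper_width: 0.006
```

Call:
{"op": "play_rows", "data": {
  "commands": [
    [[0,0,-0.002,0,0,0,1],[0,0,-0.004,0,0,0,1],[0,0,-0.006,0,0,0,1],[0,0,-0.006,0,0,0,1]]
  ]
}}

```text
time_s: 6.75
tcp_pos: [0.5978, -0.0266, 0.0428]
ee_rot: [[-0.147, -0.989, 0.0], [-0.989, 0.147, -0.0], [-0.0, -0.0, -1.0]]
wrist_force: [-0.3, -0.9, 1.2]
gripper_width: 0.005
```

Call:
{"op": "play_rows", "data": {
  "commands": [
    [[0,0,-0.0015,0,0,0,1],[0,0,-0.003,0,0,0,1],[0,0,-0.0045,0,0,0,1],[0,0,-0.005,0,0,0,1],[0,0,-0.005,0,0,0,1]]
  ]
}}

```text
time_s: 7.25
tcp_pos: [0.5977, -0.0266, 0.0375]
ee_rot: [[-0.147, -0.989, 0.0], [-0.989, 0.147, -0.0], [0.0, -0.0, -1.0]]
wrist_force: [-1.5, -0.9, 2.8]
gripper_width: 0.004
```

Call:
{"op": "play_rows", "data": {
  "commands": [
    [[0,0,-0.0005,0,0,0,1],[0,0,-0.001,0,0,0,1],[0,0,-0.001,0,0,0,1]]
  ]
}}

```text
time_s: 7.55
tcp_pos: [0.5978, -0.0266, 0.0365]
ee_rot: [[-0.147, -0.989, 0.0], [-0.989, 0.147, -0.0], [-0.0, -0.0, -1.0]]
wrist_force: [0.4, -0.4, 3.1]
gripper_width: 0.004
```

Call:
{"op": "play_rows", "data": {
  "commands": [
    [[0,0,-0.0005,0,0,0,1],[0,0,-0.001,0,0,0,1],[0,0,-0.001,0,0,0,1]]
  ]
}}

```text
time_s: 7.85
tcp_pos: [0.5978, -0.0266, 0.0364]
ee_rot: [[-0.147, -0.989, 0.0], [-0.989, 0.147, -0.0], [0.0, -0.0, -1.0]]
wrist_force: [-2.0, -0.6, 6.9]
gripper_width: 0.006
```

Call:
{"op": "play_rows", "data": {
  "commands": [
    [[0,0,-0.0005,0,0,0,1],[0,0,-0.001,0,0,0,1],[0,0,-0.001,0,0,0,1]]
  ]
}}

```text
time_s: 8.15
tcp_pos: [0.5978, -0.0266, 0.0364]
ee_rot: [[-0.147, -0.989, 0.001], [-0.989, 0.147, -0.0], [0.0, -0.001, -1.0]]
wrist_force: [-4.5, -0.6, 12.6]
gripper_width: 0.004
```

The key is on its hard stop, 26.0 mm below the edge reading of 0.0624. Lifting clear now.

Call:
{"op": "play_rows", "data": {
  "commands": [
    [[0,0,0.01,0,0,0,1],[0,0,0.03,0,0,0,1],[0,0,0.07,0,0,0,1],[0,0,0.11,0,0,0,1],[0,0,0.15,0,0,0,1]]
  ]
}}

```text
time_s: 8.65
tcp_pos: [0.5971, -0.0263, 0.1854]
ee_rot: [[-0.148, -0.989, -0.001], [-0.989, 0.148, 0.0], [-0.0, 0.001, -1.0]]
wrist_force: [1.0, 0.3, -0.3]
gripper_width: 0.005
```

Call:
{"op": "play_rows", "data": {
  "commands": [
    [[-0.02,0.04,0,0,0,0,1],[-0.04,0.08,0,0,0,0,1],[-0.06,0.12,0,0,0,0,1],[-0.08,0.16,0,0,0,0,1],[-0.1,0.2,0,0,0,0,1]]
  ]
}}

```text
time_s: 9.15
tcp_pos: [0.4963, 0.1749, 0.1842]
ee_rot: [[-0.148, -0.989, -0.0], [-0.989, 0.148, 0.0], [-0.0, 0.001, -1.0]]
wrist_force: [0.2, 0.1, -0.7]
gripper_width: 0.007
```

Call:
{"op": "play_rows", "data": {
  "commands": [
    [[-0.02,0.04,0,0,0,0,1],[-0.03,0.06,0,0,0,0,1],[-0.03,0.06,0,0,0,0,1],[-0.03,0.06,0,0,0,0,1],[-0.03,0.06,0,0,0,0,1]]
  ]
}}

```text
time_s: 9.65
tcp_pos: [0.4678, 0.2327, 0.1843]
ee_rot: [[-0.148, -0.989, -0.001], [-0.989, 0.148, -0.0], [0.0, 0.0, -1.0]]
wrist_force: [-0.1, -0.4, 0.4]
gripper_width: 0.001
```

Run:
```python
from h import *
a=dict(np.load("top.npz"))
d=r.capture("top");P=cloud(d);s=r.sense();print(s["tcp_pos"],s["wrist_force"])
m=lambda q:(abs(q[...,0]-.598)<.006)&(abs(q[...,1]+.0255)<.012)
print("key z before/after",np.median(cloud(a)[...,2][m(cloud(a))]),np.median(P[...,2][m(P)]))
o=np.hstack([x["image"][140:260,190:370] for x in(a,d)])
cv2.imwrite("pics/cmp.png",cv2.resize(cv2.cvtColor(o,cv2.COLOR_RGB2BGR),None,fx=2.2,fy=2.2))
cv2.imwrite("pics/top2.png",cv2.cvtColor(d["image"],cv2.COLOR_RGB2BGR))
```

```text
[0.46792519 0.23252278 0.18436075] [ 0.00123635 -0.27419018 -0.61664908]
key z before/after 0.044955617382778534 0.03783640005964972
```

View pics/cmp.png

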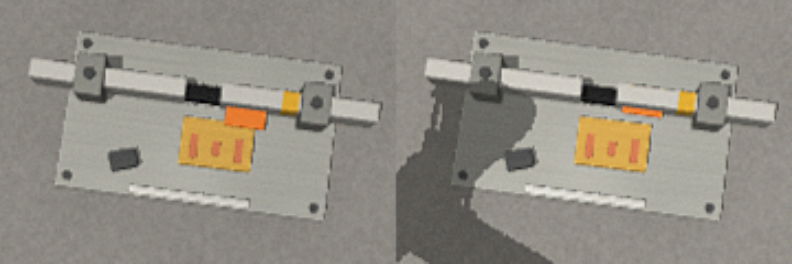

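View pics/top2.png

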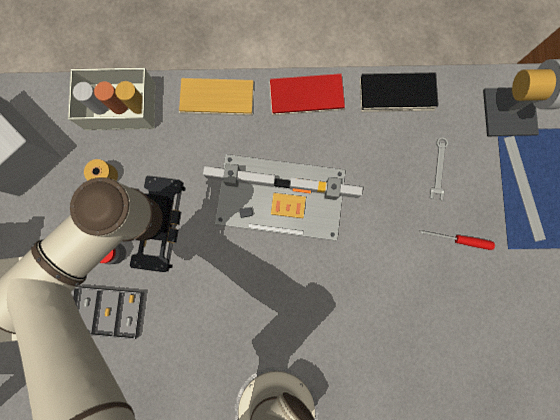

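The comparison shows the orange tongue drawn back (right, at about (640,112)) and the die and spacer unmoved. The full view shows the arm clear and the loose things in place.

```bash
python3 -c "
from station import r
print(r.finish_job())"
```

```text
the job is handed in; nothing more can be done
None
```

The release key is down and staying down, the die is freed, and the job is handed in; the station gave no verdict.

- **Touch and slide:** With closed fingers I touched the bar at about 5 N, about 6 mm past the yellow mark. I then slid along the edge, with vertical force 5–7 N at each reading. The contact force dropped to zero about 95 mm past the mark, which is the notch's near edge.
- **Key press:** I pressed the key to a hard stop at z = 36.4 mm. That is 26.0 mm below the edge I had felt at 62.4 mm, so full travel. The press peaked at about 13 N.
- **Last checks:** The top camera puts the key's top about 7.1 mm lower than before. That is a little less than the contact reading's full 8 mm, but within the camera's roughly 2 mm accuracy. The orange tongue is drawn back, and the die and spacer look unmoved.
- **Other things:** The screwdriver and wrench look unmoved too. The foil roll and jar were partly hidden by the arm in the last view, but the gripper never came near them at bench height. The gripper ended at z = 184 mm with no contact force, at about 10 s of the 61 s allowed.

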